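Clear the clamping bed and start the clamps

ROBOT

A 6-joint arm with a two-finger parallel gripper is mounted at the origin on the work surface. World frame = base frame: x ahead of the robot, y to its left, z up, the work surface at z = 0. Lengths are in m, angles in rad, forces in N, time in s.
With the tool pointing down it reaches from about 0.35 to 0.775 m from the base axis. Payload 7.3 kg.
Tool frame: the origin (TCP) lies at the very end of the fingers, on their centre line; the grasp point (between the pads) lies 19 mm behind it; z points along the fingers, y is the line along which they close (so a half turn about z gives the same grasp; the last joint's range is limited). The gripper opens to 92 mm and grips with 3 to 60 N. Pads are 19 mm wide; open, the fingers measure 130 mm over their backs; the gripper's body (75 mm by 190 mm) begins 47 mm behind the grasp point.
Start: joints at [-1.356, 0.342, 1.524, -0, 1.275, -0.146], TCP at [0.185, -0.491, 0.227] pointing down, gripper open.
Joint ranges: [-2.53, 2.53], [-0.77, 2.02], [0.04, 2.7], [-1, 4.14], [0.28, 2.66], [-3.11, 3.11]. Speed limits (rad/s): [2.57, 2.57, 3.14, 3.14, 3.14, 3.14].

INTERFACE

Orientations are given as a unit quaternion [x, y, z, w].
In Python, from station import manip gives the robot as it stands.
- The arm moves only by the tool jog_arm, never from a script. Its arguments are lists of equal length, an entry for each row: "linear": the shift along the tool's x, y, z as a fraction of full scale, a list of three; "turn": the turn, a rotation vector about the tool's x, y, z as a fraction of full scale, a list of three; "jaw": the closure, from 0 (fully open) to 1 (shut). In form: {"linear": [[dx, dy, dz], ...], "turn": [[wx, wy, wz], ...], "jaw": [jaw, ...]}. A call has 1 to 12 rows; each row is the pose to reach, as a shift and turn from the pose commanded when the call began, along the tool's axes at that moment, turning the shorter way round; what a row does not reach only later rows make up. Full scale, the value 1, is 0.3 m for a shift and pi rad for a turn. A row lasts 1/12 s, in which the tool goes at most 41.7 mm and 7.16 degrees, less where a joint would pass 70% of its speed; a pose out of reach is approached as far as the arm can. A call with a number of a shift or a turn outside -1 to 1 is refused whole. A call with a gripper value outside its range is refused whole. The fingers move at their own pace and stop on an object; "newtons" is the grip in N (left out, the last holds). Time passes only in rows, so rows that repeat a pose let the fingers close. It gives the time, the measured TCP pose, the force, the opening and the grip force at its end, in the units of the state.
- manip.read_state(): the state, without advancing time (a new reading comes with each control period).
- manip.camera(name): name is "scene" or "side" or "wrist"; returns the picture (400x640x3 uint8, red, green, blue); there is no depth.
- manip.get_calibration(name): a dict with "K" (3x3 intrinsics, pixels), "cam_to_world" (4x4, takes a point from camera to world coordinates). Camera axes: x right, y down, z forward; pixel columns grow to the right and rows downward; lengths in m; the calibration is good to about 2 mm. The wrist camera is an equidistant fisheye: a pixel r from the principal point sees the ray r / f radians off the axis. A picture is of the moment at which its call begins: read the wrist's pose just before it. get_calibration takes no time and is no camera call; for the wrist camera it gives the pose at the moment of the call.
- manip.close_job(): hands the job in; it is judged then, once.
The state is a dict: "time_s": time; "joint_positions": joint angles; "dq": joint speeds; "joint_torque": joint torques, N m; "eef_pos": TCP position; "ee_rot": TCP orientation; "contact_force": force on the tool from outside, world axes, zero at the start; "torque": the same for the moment, N m; "finger_gap": opening from 0.0 (shut) to 1.0 (fully open); "finger_force": force on a finger pad.
Only numpy, scipy, OpenCV 4.12 (cv2) and the standard library are available. Lean on these libraries where they do the work, as an engineer would, in place of code of your own. Each camera call takes 0.05 s, during which the arm holds its last target. There are 200 camera calls.

TASK

Using the scraper, sweep all five offcuts off the clamping bed into the blue bin at its end, keeping the fingers off the offcuts, and stand the scraper back upright on the bench. Only once the bed is clear and the scraper is back, press the larger of the two buttons on the control box fully down and let it come back up. Do not press the small button, and leave the carton, tape measure and fitting where they are.

Things in the scene. Friction and masses are not known exactly. Their poses are not given: they have to be found in the camera images.
- bed: Fixed clamping bed: dark steel plate 148 (x) x 260 (y) mm, top 56 mm above the bench, origin on the bench under its centre, yaw within 0.18 rad. Steel fences 6 mm thick, tops at 68 mm, on both long sides leave a channel 136 mm wide, open at both ends (y = +-130 mm). Behind the far fence (x 79 to 180 mm): grey block with two air cylinders, up to 100 mm high.
- bin: Fixed open blue plastic bin, 170 (x) x 140 (y) x 42 mm high, 4 mm walls. Origin under its centre, axes parallel to the bed's. It stands at one end of the bed (+y or -y, it varies), centred on the channel, its rim tucked 15 mm under the overhanging plate, so pieces pushed over the plate's end fall into it.
- scraper: Loose scraper, 0.2 to 0.4 kg: rubber-soled wooden block 40 (x) x 112 (y) x 30 mm high with an upright wooden grip in its middle, 22 (x) x 34 (y) mm, top 128 mm above the sole. Origin at the centre of its sole, z up. Starts standing on the bench between robot and bed, long side roughly along the bed. Across the channel it leaves 12 mm each side, too little for an offcut to pass.
- offcut1: White box-section stub, loose offcut, 26 x 22 x 22 mm, 30 g. Origin at its centre. Starts on the bed within 60 mm of the middle along y and 50 mm across.
- offcut2: White box-section stub, loose offcut, 26 x 22 x 22 mm, 30 g. Origin at its centre. Starts on the bed within 60 mm of the middle along y and 50 mm across.
- offcut3: White box-section stub, loose offcut, 26 x 22 x 22 mm, 30 g. Origin at its centre. Starts on the bed within 60 mm of the middle along y and 50 mm across.
- offcut4: Bare aluminium block, loose offcut, 26 x 22 x 22 mm, 30 g. Origin at its centre. Starts on the bed within 60 mm of the middle along y and 50 mm across.
- offcut5: Bare aluminium block, loose offcut, 26 x 22 x 22 mm, 30 g. Origin at its centre. Starts on the bed within 60 mm of the middle along y and 50 mm across.
- control_box: Fixed grey plastic box 140 (x) x 90 (y) x 42 mm high, origin under its centre, axes parallel to the bed's, at the other end of the bed from the bin. On top, 68 mm apart along x, two black round push buttons in steel collars 12 mm high; which one is nearer the robot varies.
- start_button (a joint): Travel of the larger push button (38 mm across): 0 released, 0.008 m fully down. Spring: about 1.5 N to start, 5 N fully down; it comes back up by itself.
- start_button_top (a point): Centre of the larger button's top face, 60 mm above the bench when released (8 mm above its collar, 54 mm across).
- small_button (a joint): Travel of the small push button (22 mm across): 0 released, 0.008 m fully down. Not to be pressed.
- small_button_top (a point): Centre of the small button's top face, 60 mm above the bench.
- carton: Bystander: upright cardboard carton with an orange band, 75 x 90 x 110 mm, origin under its centre.
- tape_measure: Bystander: grey tape measure 70 x 35 x 65 mm, origin under its centre.
- fitting: Bystander: steel tee fitting 50 x 24 x 54 mm, origin under its centre.

How it is judged:
On the way, in this order (a step that is already met when the one before it is completed fails the run):
1. all five offcuts lie in the bin (x of offcut1 in the frame of bin between -0.083 and 0.083 m and y of offcut1 in the frame of bin between -0.068 and 0.068 m and z of each of offcut1, offcut2, offcut3, offcut4, offcut5 in the frame of bin below 0.045 m and x of offcut2 in the frame of bin between -0.083 and 0.083 m and y of offcut2 in the frame of bin between -0.068 and 0.068 m and x of offcut3 in the frame of bin between -0.083 and 0.083 m and y of offcut3 in the frame of bin between -0.068 and 0.068 m and x of offcut4 in the frame of bin between -0.083 and 0.083 m and y of offcut4 in the frame of bin between -0.068 and 0.068 m and x of offcut5 in the frame of bin between -0.083 and 0.083 m and y of offcut5 in the frame of bin between -0.068 and 0.068 m), for 0.3 s.
2. the scraper stands upright on the bench, let go (height (world z) of scraper below 0.008 m and angle between scraper's own z axis and vertical below 0.1 rad and horizontal distance between scraper and bin above 0.1 m and linear speed of scraper below 0.02 m/s and contact force between the fingers and scraper below 0.1 N), for 0.2 s.
3. the larger button is pressed fully down (value of joint start_button above 0.007 m), for 0.05 s.
4. the larger button is released and up again (value of joint start_button below 0.0015 m), for 0.1 s.
At the end, for the whole second after the job is handed in: All five offcuts are at rest inside the bin (centres within its walls and under 45 mm above its underside), the scraper stands upright (within 0.1 rad) and still on the bench, not in the bin (origin over 100 mm from the bin's centre), and the larger button is up (under 1.5 mm down) (all of step 1 and linear speed of each of offcut1, offcut2, offcut3, offcut4, offcut5 below 0.03 m/s and height (world z) of scraper below 0.008 m and angle between scraper's own z axis and vertical below 0.1 rad and horizontal distance between scraper and bin above 0.1 m and linear speed of scraper below 0.02 m/s and value of joint start_button below 0.0015 m); the robot touches nothing.
It fails at once if the larger button is pressed (over 4 mm) while an offcut is not in the bin or the scraper is not standing on the bench (value of joint start_button above 0.004 m and not (((x of offcut1 in the frame of bin between -0.083 and 0.083 m and y of offcut1 in the frame of bin between -0.068 and 0.068 m and z of offcut1 in the frame of bin below 0.045 m) and (x of offcut2 in the frame of bin between -0.083 and 0.083 m and y of offcut2 in the frame of bin between -0.068 and 0.068 m and z of offcut2 in the frame of bin below 0.045 m) and (x of offcut3 in the frame of bin between -0.083 and 0.083 m and y of offcut3 in the frame of bin between -0.068 and 0.068 m and z of offcut3 in the frame of bin below 0.045 m) and (x of offcut4 in the frame of bin between -0.083 and 0.083 m and y of offcut4 in the frame of bin between -0.068 and 0.068 m and z of offcut4 in the frame of bin below 0.045 m) and (x of offcut5 in the frame of bin between -0.083 and 0.083 m and y of offcut5 in the frame of bin between -0.068 and 0.068 m and z of offcut5 in the frame of bin below 0.045 m)) and height (world z) of scraper below 0.008 m and angle between scraper's own z axis and vertical below 0.1 rad and horizontal distance between scraper and bin above 0.1 m)).
It fails at once if the small button is pressed (over 3 mm) (value of joint small_button above 0.003 m).
It fails at once if the fingers push an offcut (over 1 N) (contact force between the fingers and offcut1 above 1 N or contact force between the fingers and offcut2 above 1 N or contact force between the fingers and offcut3 above 1 N or contact force between the fingers and offcut4 above 1 N or contact force between the fingers and offcut5 above 1 N).
It fails at once if the carton, tape measure or fitting is moved over 30 mm (distance of any of carton, tape_measure, fitting from where it was at the start of the episode above 0.03 m).
It also fails if it takes over 64 s, if anything falls off the work surface, if the arm or the gripper's body presses on something with over 40 N, if the wrist force passes 120 N, or if a joint passes its speed limit or range.

## Working session

There is one attempt and no reset: what is moved stays moved. The work goes in short steps, Python scripts to look and compute and a tool call to move; the robot and the scene stay as the last step left them, time stands still between calls to the robot, and variables do not carry over. Pictures are saved under pics/ and viewed, at most 10 in all, crops included, and the job is handed in when it is done.

Besides the shell and the picture viewer there is one more tool, called after ">>>" by a JSON object that holds its "fn" and its "kwargs", one argument or row to a line. jog_arm: Moves the arm, as the interface text tells. Its arguments: {"type":"object","properties":{"linear":{"type":"array","items":{"type":"array","items":{"type":"number","minimum":-1,"maximum":1}}},"turn":{"type":"array","items":{"type":"array","items":{"type":"number","minimum":-1,"maximum":1}}},"jaw":{"type":"array","items":{"type":"number"}},"newtons":{"type":"number"}},"required":["linear","turn","jaw"]}

```bash
mkdir -p pics; ls
python3 - <<'E'
from station import manip
import cv2,numpy as np
s=manip.read_state();print(s)
ims=[]
for n in("scene","side"):
    c=manip.get_calibration(n);print(n,np.round(c["K"],1).tolist(),np.round(c["cam_to_world"],4).tolist())
    im=manip.camera(n);np.save(f"pics/{n}0.npy",im);cv2.imwrite(f"pics/{n}0.png",im[:,:,::-1])
E
```

```text
pics
{'time_s': 0.0, 'joint_positions': array([-1.35601544e+00,  3.42713757e-01,  1.52501789e+00, -1.48278259e-05,
        1.27538050e+00, -1.45986661e-01]), 'dq': array([ 0.00100056, -0.0010557 , -0.00200658,  0.00081008, -0.00070231,
       -0.0006649 ]), 'joint_torque': array([-1.19173277e-03, -4.31240630e+01, -2.44215703e+01,  7.17602740e-02,
        5.60344441e-02, -1.05153895e-04]), 'eef_pos': array([ 0.18525735, -0.49079709,  0.22604931]), 'ee_rot': array([ 9.83774242e-01,  1.79409209e-01, -3.32148043e-05, -7.59052003e-04]), 'contact_force': array([ 0.09978927,  0.28139928, -0.24326204]), 'torque': array([-0.01471062,  0.02708746, -0.03256988]), 'finger_force': 0.0, 'finger_gap': 1.0006958118525466}
scene [[444.8, 0.0, 323.6], [0.0, 444.8, 201.0], [0.0, 0.0, 1.0]] [[-0.071, 0.5876, -0.8061, 1.5058], [0.9974, 0.0545, -0.0481, 0.0579], [0.0157, -0.8073, -0.5899, 0.8112], [0.0, 0.0, 0.0, 1.0]]
side [[456.5, 0.0, 322.7], [0.0, 456.5, 197.2], [0.0, 0.0, 1.0]] [[-0.9614, -0.2038, 0.1851, 0.2398], [-0.2753, 0.7176, -0.6398, 1.0087], [-0.0024, -0.666, -0.7459, 1.2544], [0.0, 0.0, 0.0, 1.0]]
```

View pics/scene0.png

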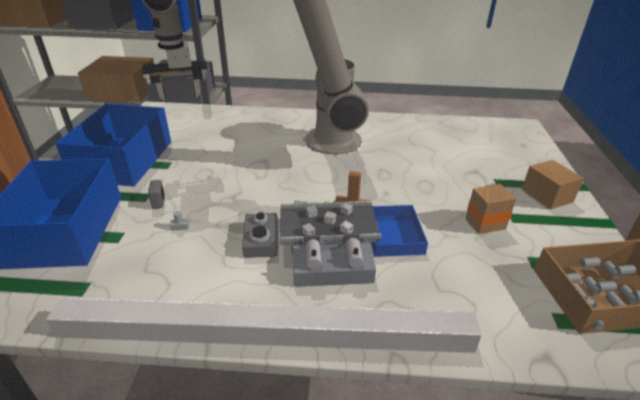

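View pics/side0.png

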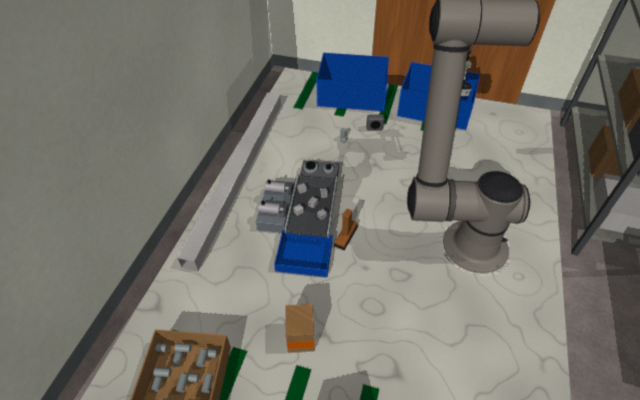

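The bin is at the +y end (scene 400,230; side 305,253). The larger button is the one farther from the robot (scene 260,233; side 311,166), and the scraper grip is at scene (354,185), side (347,225). I'll enlarge to get exact pixels.

Run:
```python
import cv2,numpy as np
a=np.load("pics/scene0.npy")[165:290,235:435];b=np.load("pics/side0.npy")[150:280,250:370]
a=cv2.resize(a,None,fx=4,fy=4,interpolation=cv2.INTER_CUBIC);b=cv2.resize(b,None,fx=4.6,fy=4.6,interpolation=cv2.INTER_CUBIC)
cv2.imwrite("pics/a.png",a[:,:,::-1]);cv2.imwrite("pics/b.png",b[:,:,::-1])
```

```text
(no output)
```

View pics/a.png

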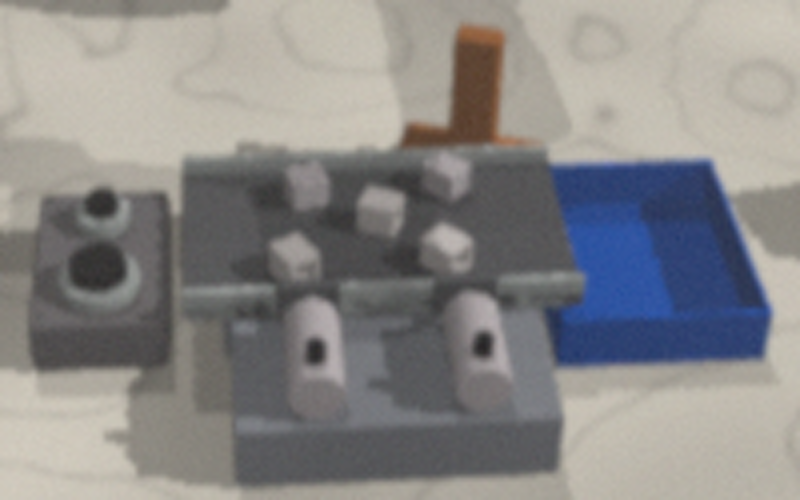

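View pics/b.png

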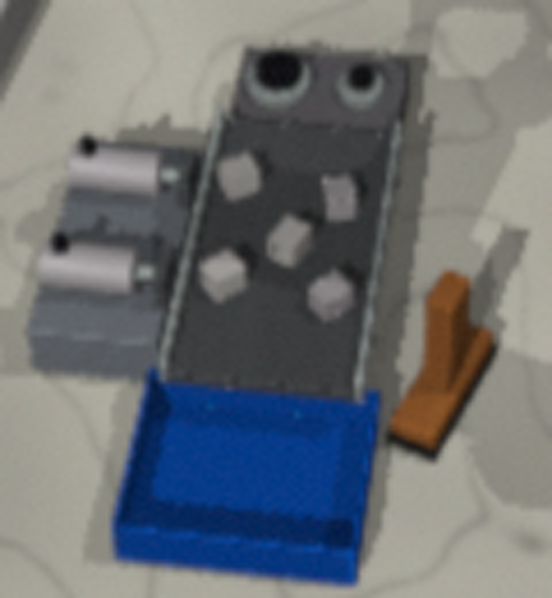

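```bash
cat > h.py <<'E'
from station import manip
import numpy as np
CAL={n:manip.get_calibration(n) for n in("scene","side")}
def px(n,p):
    p=np.array(p,float)
    return np.array([235,165])+(p+.5)/4-.5 if n=="scene" else np.array([250,150])+(p+.5)/4.6-.5
def onz(n,uv,z):
    c=CAL[n];T=np.array(c["cam_to_world"]);d=T[:3,:3]@np.linalg.solve(np.array(c["K"]),[*uv,1]);o=T[:3,3]
    return (o+d*(z-o[2])/d[2])[:2]
E
python3 - <<'E'
from h import *
from scipy.optimize import least_squares
obs=[("scene",(185,157),.068,-.074,-.13),("scene",(547,150),.068,-.074,.13),("scene",(184,292),.068,.074,-.13),("scene",(583,278),.068,.074,.13),
("scene",(712,160),.042,-.085,.255),("scene",(768,312),.042,.085,.255),("side",(117,520),.042,.085,.255),("side",(357,547),.042,-.085,.255),
("side",(220,117),.068,.072,-.13),("side",(402,121),.068,-.072,-.13),("side",(165,376),.068,.072,.13),("side",(360,397),.068,-.072,.13)]
P=np.array([onz(n,px(n,p),z) for n,p,z,_,_ in obs]);M=np.array([o[3:] for o in obs])
def f(q):
    c,s=np.cos(q[2]),np.sin(q[2]);return (M@np.array([[c,s],[-s,c]])+q[:2]-P)
r=least_squares(lambda q:f(q).ravel(),[.5,0,0],loss='soft_l1',f_scale=.004);print("bed",r.x);print(np.round(f(r.x)*1000,1).tolist())
x,y,t=r.x
def tob(w): c,s=np.cos(t),np.sin(t);return np.array([[c,s],[-s,c]])@(w-[x,y])
for nm,n,p,z in[("big","scene",(97,262),.06),("big","side",(278,70),.06),("small","scene",(102,202),.06),("small","side",(362,77),.06),
("grip","scene",(481,33),.128),("grip","side",(449,281),.128),("blkA","side",(391,432),.03),("blkB","side",(437,447),.03),("blkC","side",(494,345),.03)]:
    w=onz(n,px(n,p),z);print(nm,n,w.round(4),tob(w).round(4))
for p in[(238,175),(340,195),(290,240),(222,275),(331,296)]:
    w=onz("side",px("side",p),.069);print("off",w.round(3),tob(w).round(3))
E
```

```text
bed [0.56570645 0.0166022  0.14725565]
[[-3.5, -2.0], [-9.9, 1.9], [0.2, -1.0], [-1.4, 2.6], [-4.6, 1.4], [-1.5, 4.9], [3.3, 4.9], [-0.5, 4.0], [3.6, -13.9], [0.9, 0.0], [8.0, -12.6], [3.7, -13.7]]
big scene [ 0.624  -0.1629] [ 0.0314 -0.1861]
big side [ 0.6264 -0.1588] [ 0.0343 -0.1824]
small scene [ 0.5608 -0.1715] [-0.0325 -0.1853]
small side [ 0.5585 -0.1696] [-0.0345 -0.1831]
grip scene [0.4284 0.0816] [-0.1263  0.0844]
grip side [0.4272 0.0773] [-0.1281  0.0803]
blkA side [0.4494 0.1448] [-0.0962  0.1439]
blkB side [0.4145 0.1485] [-0.1302  0.1527]
blkC side [0.3965 0.0473] [-0.1629  0.0552]
off [ 0.619 -0.031] [ 0.046 -0.055]
off [ 0.538 -0.032] [-0.035 -0.044]
off [0.561 0.022] [-0.003  0.006]
off [0.6   0.069] [0.041 0.047]
off [0.517 0.066] [-0.041  0.056]
```

>>> {"fn": "jog_arm", "kwargs": {
  "linear": [
    [0.715,-0.747,0],
    [0.715,-0.747,0],
    [0.715,-0.747,0],
    [0.715,-0.747,0],
    [0.715,-0.747,0],
    [0.715,-0.747,0],
    [0.715,-0.747,0],
    [0.715,-0.747,0],
    [0.715,-0.747,0]
  ],
  "turn": [
    [0,0,0],
    [0,0,0],
    [0,0,0],
    [0,0,0],
    [0,0,0],
    [0,0,0],
    [0,0,0],
    [0,0,0],
    [0,0,0]
  ],
  "jaw": [0,0,0,0,0,0,0,0,0]
}}

```text
time_s: 0.85
eef_pos: [0.3075, -0.2024, 0.2267]
ee_rot: [0.983, 0.182, 0.0, -0.001]
contact_force: [0.3, 0.7, -0.0]
finger_gap: 0.999
finger_force: 0.0
```

>>> {"fn": "jog_arm", "kwargs": {
  "linear": [
    [0.715,-0.747,0],
    [0.715,-0.747,0],
    [0.715,-0.747,0],
    [0.715,-0.747,0],
    [0.715,-0.747,0],
    [0.715,-0.747,0],
    [0.715,-0.747,0],
    [0.715,-0.747,0],
    [0.715,-0.747,0],
    [0.715,-0.747,0],
    [0.715,-0.747,0],
    [0.715,-0.747,0]
  ],
  "turn": [
    [0,0,-0.337],
    [0,0,-0.337],
    [0,0,-0.337],
    [0,0,-0.337],
    [0,0,-0.337],
    [0,0,-0.337],
    [0,0,-0.337],
    [0,0,-0.337],
    [0,0,-0.337],
    [0,0,-0.337],
    [0,0,-0.337],
    [0,0,-0.337]
  ],
  "jaw": [0,0,0,0,0,0,0,0,0,0,0,0]
}}

```text
time_s: 1.85
eef_pos: [0.4285, 0.0787, 0.2265]
ee_rot: [0.76, 0.65, -0.0, -0.0]
contact_force: [-0.0, 0.2, 0.2]
finger_gap: 1.003
finger_force: 0.0
```

Run:
```python
from h import *
import cv2
from scipy.spatial.transform import Rotation as R
c=manip.get_calibration("wrist");s=manip.read_state();im=manip.camera("wrist")
np.save("pics/w1.npy",im);cv2.imwrite("pics/w1.png",im[:,:,::-1])
print(s["time_s"],s["eef_pos"],R.from_quat(s["ee_rot"]).as_matrix().round(3).tolist(),s["joint_positions"].round(3))
print(c["K"],c["cam_to_world"])
```

```text
1.85 [0.42846843 0.07869275 0.22652469] [[0.154, 0.988, -0.0], [0.988, -0.154, -0.0], [-0.0, -0.0, -1.0]] [ 0.006  0.178  1.75  -0.     1.213  0.16 ]
[[309.70691629   0.         317.77297408]
 [  0.         309.70691629 200.05453551]
 [  0.           0.           1.        ]] [[ 0.98818367 -0.14620557 -0.0460104   0.44170546]
 [-0.15327069 -0.94466014 -0.29004365  0.15680796]
 [-0.00105819  0.29366845 -0.95590675  0.38479202]
 [ 0.          0.          0.          1.        ]]
```

View pics/w1.png

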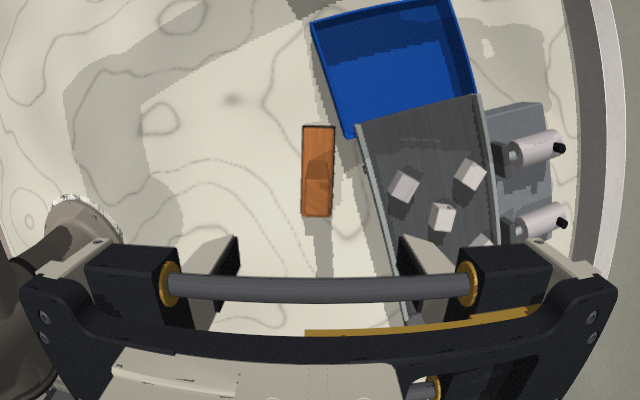

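The wrist view shows the scraper's block top with corners at about (304,127), (335,127), (330,216) and (302,214). The bed is to its right and the fingers are straddling it below.

```bash
cat >> h.py <<'E'
def fish(c,uv,z):
    K=np.array(c["K"]);T=np.array(c["cam_to_world"]);d=np.array([(uv[0]-K[0,2])/K[0,0],(uv[1]-K[1,2])/K[1,1]]);th=np.hypot(*d)
    r=T[:3,:3]@np.array([*(d/th*np.sin(th)),np.cos(th)]);o=T[:3,3];return (o+r*(z-o[2])/r[2])[:2]
E
python3 - <<'E'
from h import *
import cv2
c=manip.get_calibration("wrist");im=np.load("pics/w1.npy")
hsv=cv2.cvtColor(im,cv2.COLOR_RGB2HSV);m=((hsv[...,0]<18)&(hsv[...,1]>110)&(hsv[...,2]>50)).astype(np.uint8)
m[:100]=0;m[235:]=0;m[:,:280]=0;m[:,345:]=0
k=cv2.findContours(m,cv2.RETR_EXTERNAL,cv2.CHAIN_APPROX_NONE)[0];k=max(k,key=cv2.contourArea)
ap=cv2.approxPolyDP(k,4,True)[:,0];print(ap.tolist())
for p in ap: print(p,fish(c,p,.03).round(4),fish(c,p,0.0).round(4))
cr=cv2.resize(im[110:230,270:370],None,fx=5,fy=5,interpolation=cv2.INTER_CUBIC);cv2.imwrite("pics/w1c.png",cr[:,:,::-1])
E
```

```text
[[304, 127], [302, 215], [328, 216], [333, 129]]
[304 127] [0.4225 0.1375] [0.4209 0.1358]
[302 215] [0.4028 0.0332] [0.3995 0.0228]
[328 216] [0.4339 0.0271] [0.4332 0.0161]
[333 129] [0.4548 0.1301] [0.4559 0.1279]
```

View pics/w1c.png

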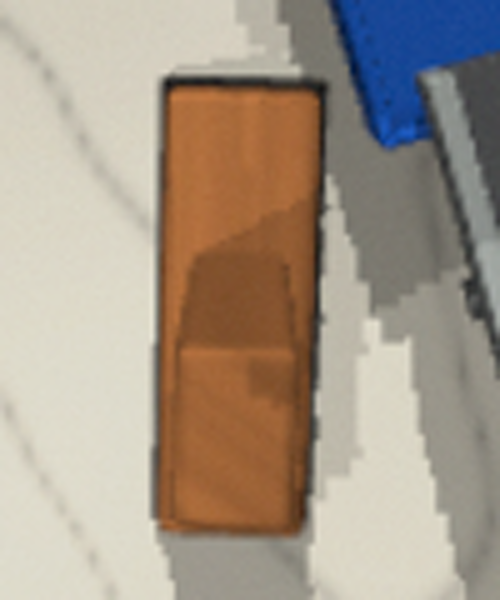

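Run:
```python
from h import *
c=manip.get_calibration("wrist")
q=[fish(c,(270+x/5-.4,110+y/5-.4),.128) for x,y in[(178,347),(297,347),(300,529),(167,527)]]
print(np.round(q,4).tolist(),np.mean(q,0))
print(np.diff(np.array(q+[q[0]]),axis=0).round(4).tolist())
for x,y in[(163,85),(323,85)]: print(fish(c,(270+x/5-.4,110+y/5-.4),.03))
```

```text
[[0.4217, 0.099], [0.4417, 0.0959], [0.4375, 0.0632], [0.4144, 0.0672]] [0.42880823 0.08132331]
[[0.02, -0.0031], [-0.0042, -0.0327], [-0.0231, 0.004], [0.0073, 0.0318]]
[0.42055908 0.13823594]
[0.4565562  0.13266483]
```

>>> {"fn": "jog_arm", "kwargs": {
  "linear": [
    [0.009,0,0],
    [0.009,0,0],
    [0.009,0,0.1],
    [0.009,0,0.2],
    [0.009,0,0.3],
    [0.009,0,0.4],
    [0.009,0,0.46],
    [0.009,0,0.505],
    [0.009,0,0.505],
    [0.009,0,0.505]
  ],
  "turn": [
    [0,0,0],
    [0,0,0],
    [0,0,0],
    [0,0,0],
    [0,0,0],
    [0,0,0],
    [0,0,0],
    [0,0,0],
    [0,0,0],
    [0,0,0]
  ],
  "jaw": [0.4,0.4,0.4,0.4,0.4,0.4,0.4,0.4,0.4,0.4],
  "newtons": 40
}}

```text
time_s: 2.73
eef_pos: [0.4288, 0.082, 0.0751]
ee_rot: [0.759, 0.651, -0.0, -0.0]
contact_force: [-0.2, -0.2, 0.3]
finger_gap: 0.596
finger_force: 0.0
```

>>> {"fn": "jog_arm", "kwargs": {
  "linear": [
    [0,0,0],
    [0,0,0],
    [0,0,0],
    [0,0,0],
    [0,0,0],
    [0,0,0],
    [0,0,0],
    [0,0,0]
  ],
  "turn": [
    [0,0,0],
    [0,0,0],
    [0,0,0],
    [0,0,0],
    [0,0,0],
    [0,0,0],
    [0,0,0],
    [0,0,0]
  ],
  "jaw": [1,1,1,1,1,1,1,1],
  "newtons": 40
}}

```text
time_s: 3.4
eef_pos: [0.429, 0.0823, 0.0755]
ee_rot: [0.758, 0.652, 0.0, 0.0]
contact_force: [-1.8, -0.5, 5.6]
finger_gap: 0.238
finger_force: 39.8
```

>>> {"fn": "jog_arm", "kwargs": {
  "linear": [
    [0,0,-0.08],
    [0,0,-0.18],
    [0,0,-0.28],
    [0,0,-0.38],
    [0,0,-0.4],
    [0,0,-0.4]
  ],
  "turn": [
    [0,0,0],
    [0,0,0],
    [0,0,0],
    [0,0,0],
    [0,0,0],
    [0,0,0]
  ],
  "jaw": [1,1,1,1,1,1]
}}

```text
time_s: 3.9
eef_pos: [0.4298, 0.0823, 0.1964]
ee_rot: [0.758, 0.652, 0.001, 0.001]
contact_force: [-0.9, 0.9, -3.7]
finger_gap: 0.236
finger_force: 39.8
```

>>> {"fn": "jog_arm", "kwargs": {
  "linear": [
    [-0.043,0.052,0],
    [-0.086,0.104,0],
    [-0.129,0.156,0],
    [-0.172,0.208,0],
    [-0.215,0.26,0],
    [-0.258,0.312,0],
    [-0.301,0.364,0],
    [-0.344,0.416,0],
    [-0.387,0.468,0],
    [-0.43,0.52,0],
    [-0.483,0.586,0],
    [-0.483,0.586,0]
  ],
  "turn": [
    [0,0,0.037],
    [0,0,0.074],
    [0,0,0.111],
    [0,0,0.148],
    [0,0,0.185],
    [0,0,0.222],
    [0,0,0.259],
    [0,0,0.296],
    [0,0,0.333],
    [0,0,0.37],
    [0,0,0.405],
    [0,0,0.405]
  ],
  "jaw": [1,1,1,1,1,1,1,1,1,1,1,1]
}}

```text
time_s: 4.9
eef_pos: [0.5823, -0.0907, 0.1917]
ee_rot: [0.998, 0.07, -0.001, 0.0]
contact_force: [0.8, -0.4, -3.6]
finger_gap: 0.238
finger_force: 40.0
```

Run:
```python
from h import *
import cv2
from scipy.spatial.transform import Rotation as R
s=manip.read_state();c=manip.get_calibration("wrist")
M=R.from_quat(s["ee_rot"]).as_matrix();print(s["time_s"],s["eef_pos"],np.arctan2(M[1,0],M[0,0]),s["finger_gap"],s["joint_positions"].round(2))
w=manip.camera("wrist");b=manip.camera("scene");np.save("pics/w2.npy",w)
out=np.zeros((600,800,3),np.uint8);out[:400,:640]=w;b=cv2.resize(b[165:265,235:435],None,fx=2,fy=2);out[400:,:400]=b
d=cv2.resize(manip.camera("side")[150:250,250:450],None,fx=2,fy=2);out[400:,400:]=d
cv2.imwrite("pics/c2.png",out[:,:,::-1])
```

```text
4.9 [ 0.58226118 -0.09072071  0.19170333] 0.13938851486471887 0.2382700976444079 [-0.28  0.49  1.39 -0.    1.26  1.15]
```

View pics/c2.png

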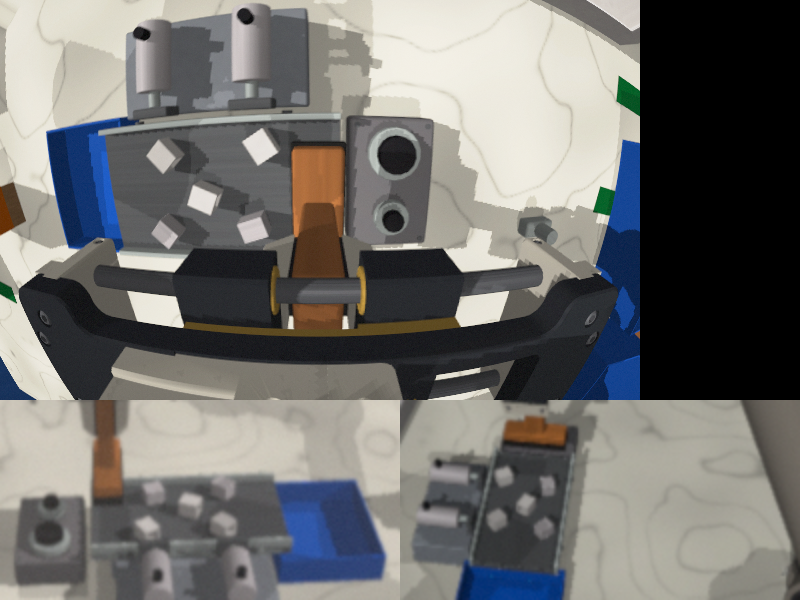

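The scraper is held square over the bed, with its far end at wrist pixels (293,147) and (345,147). All offcuts lie left of it (nearest at 262,145). I'll check its clearance to the fences.

```bash
cat >> h.py <<'E'
BX,BY,BT=.5657,.0166,.1473
def tob(w): c,s=np.cos(BT),np.sin(BT);return np.array([[c,s],[-s,c]])@(np.array(w)-[BX,BY])
E
python3 - <<'E'
from h import *
c=manip.get_calibration("wrist");s=manip.read_state();print(s["eef_pos"],tob(s["eef_pos"][:2]),s["ee_rot"])
for p,z in[((293,147),.147),((345,147),.147),((340,114),.068),((100,134),.068),((130,250),.068),((343,114),.068),((398,154),.06),((393,221),.06),((262,145),.078),((253,228),.078)]:
    w=fish(c,p,z);print(p,w.round(4),tob(w).round(4))
E
```

```text
[ 0.5795976  -0.08716199  0.19246753] [-0.00148183 -0.10467807] [ 9.97263570e-01  7.38856289e-02 -2.32516913e-03 -9.37326971e-04]
(293, 147) [ 0.6309 -0.0635] [ 0.0527 -0.0888]
(345, 147) [ 0.636  -0.0974] [ 0.0528 -0.1231]
(340, 114) [ 0.6559 -0.0963] [ 0.0727 -0.125 ]
(100, 134) [0.6118 0.1568] [0.0662 0.132 ]
(130, 250) [0.479  0.1204] [-0.0705  0.1154]
(343, 114) [ 0.6564 -0.099 ] [ 0.0727 -0.1277]
(398, 154) [ 0.6277 -0.1586] [ 0.0356 -0.1824]
(393, 221) [ 0.5593 -0.1685] [-0.0335 -0.1822]
(262, 145) [ 0.6191 -0.0313] [ 0.0458 -0.0553]
(253, 228) [ 0.5384 -0.0304] [-0.0339 -0.0425]
```

>>> {"fn": "jog_arm", "kwargs": {
  "linear": [
    [0.007,0,0.03],
    [0.007,0,0.07],
    [0.007,0,0.11],
    [0.007,0,0.14],
    [0.007,0,0.17],
    [0.007,0,0.18],
    [0.007,0,0.19],
    [0.007,0,0.19],
    [0.007,0,0.19]
  ],
  "turn": [
    [0,0,0],
    [0,0,0],
    [0,0,0],
    [0,0,0],
    [0,0,0],
    [0,0,0],
    [0,0,0],
    [0,0,0],
    [0,0,0]
  ],
  "jaw": [1,1,1,1,1,1,1,1,1]
}}

```text
time_s: 5.8
eef_pos: [0.5832, -0.0872, 0.1386]
ee_rot: [0.997, 0.074, 0.0, 0.0]
contact_force: [-0.8, -0.6, -3.5]
finger_gap: 0.235
finger_force: 40.0
```

>>> {"fn": "jog_arm", "kwargs": {
  "linear": [
    [0,0,0.018],
    [0,0,0.018],
    [0,-0.02,0.018],
    [0,-0.04,0.018],
    [0,-0.07,0.018],
    [0,-0.1,0.018],
    [0,-0.13,0.018],
    [0,-0.16,0.018],
    [0,-0.19,0.018],
    [0,-0.22,0.018],
    [0,-0.25,0.018],
    [0,-0.25,0.018]
  ],
  "turn": [
    [0,0,0],
    [0,0,0],
    [0,0,0],
    [0,0,0],
    [0,0,0],
    [0,0,0],
    [0,0,0],
    [0,0,0],
    [0,0,0],
    [0,0,0],
    [0,0,0],
    [0,0,0]
  ],
  "jaw": [1,1,1,1,1,1,1,1,1,1,1,1]
}}

```text
time_s: 6.8
eef_pos: [0.5716, -0.0109, 0.1328]
ee_rot: [0.997, 0.074, -0.0, -0.0]
contact_force: [-0.2, -0.3, -4.5]
finger_gap: 0.235
finger_force: 40.0
```

>>> {"fn": "jog_arm", "kwargs": {
  "linear": [
    [0,-0.03,0],
    [0,-0.06,0],
    [0,-0.09,0],
    [0,-0.12,0],
    [0,-0.15,0],
    [0,-0.18,0],
    [0,-0.21,0],
    [0,-0.24,0],
    [0,-0.27,0],
    [0,-0.3,0],
    [0,-0.33,0],
    [0,-0.35,0]
  ],
  "turn": [
    [0,0,0],
    [0,0,0],
    [0,0,0],
    [0,0,0],
    [0,0,0],
    [0,0,0],
    [0,0,0],
    [0,0,0],
    [0,0,0],
    [0,0,0],
    [0,0,0],
    [0,0,0]
  ],
  "jaw": [1,1,1,1,1,1,1,1,1,1,1,1]
}}

```text
time_s: 7.8
eef_pos: [0.5563, 0.092, 0.1328]
ee_rot: [0.997, 0.074, -0.0, -0.0]
contact_force: [0.5, -0.5, -3.0]
finger_gap: 0.239
finger_force: 40.0
```

>>> {"fn": "jog_arm", "kwargs": {
  "linear": [
    [0,-0.02,0],
    [0,-0.04,0],
    [0,-0.06,0],
    [0,-0.08,0],
    [0,-0.1,0],
    [0,-0.12,0],
    [0,-0.14,0],
    [0,-0.16,0],
    [0,-0.18,0],
    [0,-0.2,0],
    [0,-0.21,0],
    [0,-0.21,0]
  ],
  "turn": [
    [0,0,0],
    [0,0,0],
    [0,0,0],
    [0,0,0],
    [0,0,0],
    [0,0,0],
    [0,0,0],
    [0,0,0],
    [0,0,0],
    [0,0,0],
    [0,0,0],
    [0,0,0]
  ],
  "jaw": [1,1,1,1,1,1,1,1,1,1,1,1]
}}

```text
time_s: 8.8
eef_pos: [0.5472, 0.154, 0.1328]
ee_rot: [0.997, 0.074, -0.0, -0.0]
contact_force: [-0.4, -0.5, -3.6]
finger_gap: 0.234
finger_force: 40.0
```

Run:
```python
from h import *
import cv2
s=manip.read_state();print(s["time_s"],s["eef_pos"],tob(s["eef_pos"][:2]),s["finger_gap"],s["joint_positions"].round(2))
w=manip.camera("wrist");b=manip.camera("scene")
out=np.zeros((600,800,3),np.uint8);out[:400,:640]=w;b=cv2.resize(b[165:265,235:435],None,fx=2,fy=2);out[400:,:400]=b
d=cv2.resize(manip.camera("side")[180:280,220:420],None,fx=2,fy=2);out[400:,400:]=d
cv2.imwrite("pics/c3.png",out[:,:,::-1])
```

```text
8.8 [0.54715225 0.1539768  0.13276953] [0.00181561 0.13861135] 0.2341196678832004 [0.14 0.51 1.53 0.   1.1  1.56]
```

View pics/c3.png

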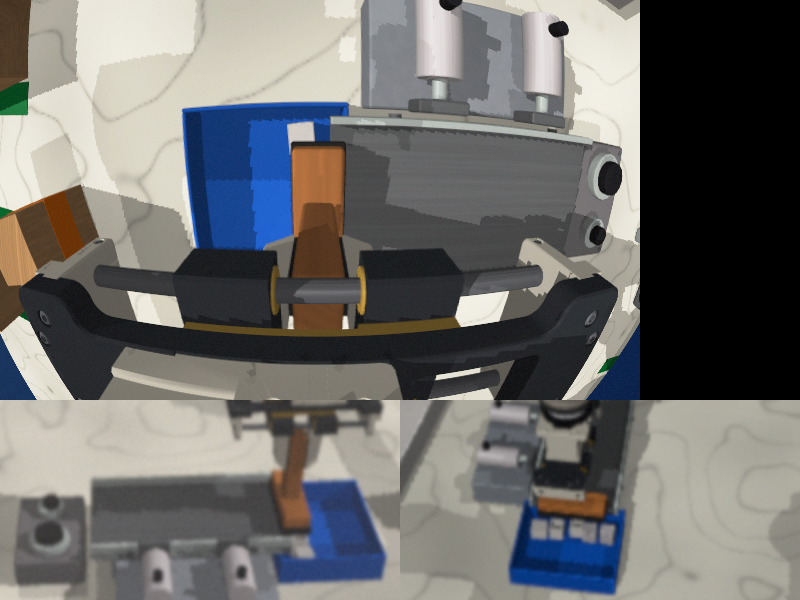

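The channel behind the scraper is clear. The offcuts lie in a row just ahead of it over the bin (side panel 535–610, 530). I'll advance 15 mm, lift and look again.

>>> {"fn": "jog_arm", "kwargs": {
  "linear": [
    [0,-0.02,0],
    [0,-0.04,0],
    [0,-0.05,0],
    [0,-0.05,0],
    [0,-0.05,-0.05],
    [0,-0.05,-0.12],
    [0,-0.05,-0.2],
    [0,-0.05,-0.27],
    [0,0.1,-0.27],
    [0,0.2,-0.27],
    [0,0.2,-0.27],
    [0,0.2,-0.27]
  ],
  "turn": [
    [0,0,0],
    [0,0,0],
    [0,0,0],
    [0,0,0],
    [0,0,0],
    [0,0,0],
    [0,0,0],
    [0,0,0],
    [0,0,0],
    [0,0,0],
    [0,0,0],
    [0,0,0]
  ],
  "jaw": [1,1,1,1,1,1,1,1,1,1,1,1]
}}

```text
time_s: 9.95
eef_pos: [0.5563, 0.0923, 0.2138]
ee_rot: [0.997, 0.072, -0.0, 0.0]
contact_force: [-0.2, 0.3, -3.4]
finger_gap: 0.237
finger_force: 40.0
```

Run:
```python
from h import *
import cv2
s=manip.read_state();print(s["time_s"],s["eef_pos"],tob(s["eef_pos"][:2]),s["finger_gap"],s["joint_positions"].round(2))
w=manip.camera("wrist");b=manip.camera("scene")
out=np.zeros((600,800,3),np.uint8);out[:300,:640]=w[:300];b=cv2.resize(b[190:265,335:435],None,fx=4,fy=4);out[300:,:400]=b
d=cv2.resize(manip.camera("side")[215:290,255:355],None,fx=4,fy=4);out[300:,400:]=d
cv2.imwrite("pics/c4.png",out[:,:,::-1])
```

```text
9.95 [0.55625276 0.09226519 0.21378569] [0.00176029 0.07623236] 0.23730817561292505 [ 0.03  0.42  1.44 -0.    1.28  1.46]
```

View pics/c4.png

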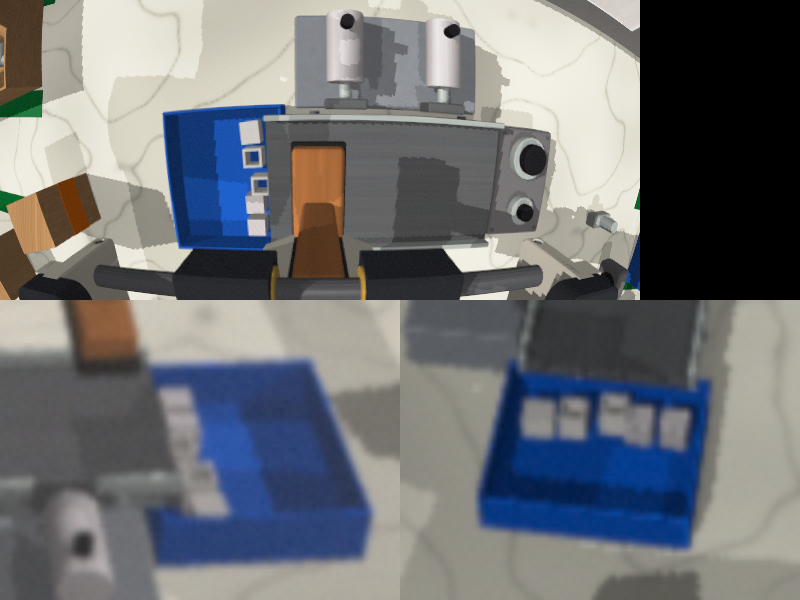

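All five offcuts are on the bin floor (wrist 250–261, 132–227) and the bed is clear. Now I'll return the scraper to its original spot.

>>> {"fn": "jog_arm", "kwargs": {
  "linear": [
    [-0.039,-0.003,0],
    [-0.078,-0.006,0],
    [-0.117,-0.009,0],
    [-0.156,-0.012,0],
    [-0.195,-0.015,0],
    [-0.234,-0.018,0],
    [-0.273,-0.021,0],
    [-0.312,-0.024,0],
    [-0.351,-0.026,0],
    [-0.39,-0.029,0],
    [-0.425,-0.029,0],
    [-0.425,-0.029,0]
  ],
  "turn": [
    [0,0,-0.037],
    [0,0,-0.074],
    [0,0,-0.111],
    [0,0,-0.148],
    [0,0,-0.185],
    [0,0,-0.222],
    [0,0,-0.259],
    [0,0,-0.296],
    [0,0,-0.333],
    [0,0,-0.37],
    [0,0,-0.405],
    [0,0,-0.405]
  ],
  "jaw": [1,1,1,1,1,1,1,1,1,1,1,1]
}}

```text
time_s: 11.1
eef_pos: [0.4267, 0.0847, 0.2138]
ee_rot: [0.756, 0.654, -0.001, -0.0]
contact_force: [-0.6, -0.1, -4.3]
finger_gap: 0.235
finger_force: 40.0
```

>>> {"fn": "jog_arm", "kwargs": {
  "linear": [
    [0,0,0],
    [0,0,0.08],
    [0,0,0.18],
    [0,0,0.28],
    [0,0,0.36],
    [0,0,0.41],
    [0,0,0.43],
    [0,0,0.44],
    [0,0,0.445],
    [0,0,0.445]
  ],
  "turn": [
    [0,0,0],
    [0,0,0],
    [0,0,0],
    [0,0,0],
    [0,0,0],
    [0,0,0],
    [0,0,0],
    [0,0,0],
    [0,0,0],
    [0,0,0]
  ],
  "jaw": [1,1,1,1,1,1,1,1,1,1]
}}

```text
time_s: 11.93
eef_pos: [0.4296, 0.0839, 0.0809]
ee_rot: [0.759, 0.651, 0.001, 0.001]
contact_force: [-0.7, 0.8, -3.6]
finger_gap: 0.241
finger_force: 40.0
```

>>> {"fn": "jog_arm", "kwargs": {
  "linear": [
    [0,0,0.006],
    [0,0,0.012],
    [0,0,0.016],
    [0,0,0.018],
    [0,0,0.018],
    [0,0,0.018]
  ],
  "turn": [
    [0,0,0],
    [0,0,0],
    [0,0,0],
    [0,0,0],
    [0,0,0],
    [0,0,0]
  ],
  "jaw": [1,1,1,1,1,1]
}}

```text
time_s: 12.43
eef_pos: [0.4292, 0.0838, 0.0756]
ee_rot: [0.759, 0.652, 0.001, 0.0]
contact_force: [-0.9, 1.2, 6.2]
finger_gap: 0.231
finger_force: 40.0
```

>>> {"fn": "jog_arm", "kwargs": {
  "linear": [
    [0,0,0],
    [0,0,0],
    [0,0,0],
    [0,0,0],
    [0,0,0],
    [0,0,-0.05],
    [0,0,-0.15],
    [0,0,-0.25],
    [0,0,-0.35],
    [0,0,-0.45],
    [0,0,-0.5],
    [0,0,-0.5]
  ],
  "turn": [
    [0,0,0],
    [0,0,0],
    [0,0,0],
    [0,0,0],
    [0,0,0],
    [0,0,0],
    [0,0,0],
    [0,0,0],
    [0,0,0],
    [0,0,0],
    [0,0,0],
    [0,0,0]
  ],
  "jaw": [0.45,0.45,0.45,0.45,0.45,0.45,0.45,0.45,0.45,0.45,0.45,0.45]
}}

```text
time_s: 13.43
eef_pos: [0.4306, 0.0838, 0.2283]
ee_rot: [0.758, 0.652, 0.003, 0.002]
contact_force: [1.2, 0.3, 0.3]
finger_gap: 0.549
finger_force: 0.0
```

Run:
```python
from h import *
import cv2
s=manip.read_state();c=manip.get_calibration("wrist");print(s["time_s"],s["eef_pos"],s["ee_rot"],s["finger_gap"],s["joint_positions"].round(2))
w=manip.camera("wrist")
out=np.zeros((600,800,3),np.uint8);out[:300,:640]=w[:300]
out[300:,:400]=cv2.resize(manip.camera("scene")[165:240,300:400],None,fx=4,fy=4)
out[300:,400:]=cv2.resize(manip.camera("side")[195:270,290:390],None,fx=4,fy=4)
cv2.imwrite("pics/c5.png",out[:,:,::-1])
```

```text
13.4333 [0.43058528 0.08381139 0.22829662] [0.75849227 0.65167197 0.00276496 0.0023407 ] 0.5486535086992522 [ 0.02  0.18  1.75 -0.    1.21  0.17]
```

View pics/c5.png

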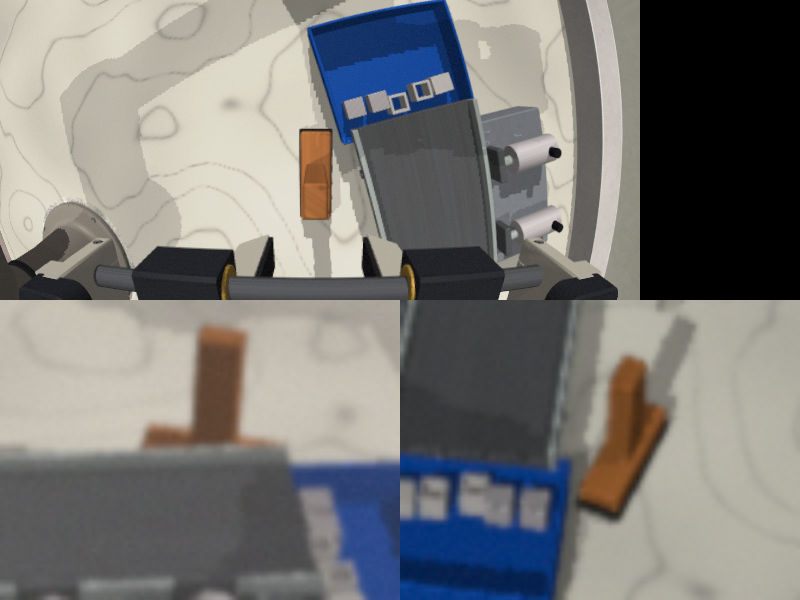

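The scraper stands upright on the bench (side panel 620,440) and all five offcuts are in the bin (wrist 345–450, 85–107). Next is moving above the large button with the fingers shut.

>>> {"fn": "jog_arm", "kwargs": {
  "linear": [
    [-0.06,0.065,0],
    [-0.12,0.13,0],
    [-0.18,0.196,0],
    [-0.24,0.261,0],
    [-0.3,0.326,0],
    [-0.36,0.391,0],
    [-0.42,0.456,0],
    [-0.48,0.522,0],
    [-0.54,0.587,0],
    [-0.6,0.652,0],
    [-0.66,0.717,0],
    [-0.705,0.766,0]
  ],
  "turn": [
    [0,0,0.037],
    [0,0,0.074],
    [0,0,0.111],
    [0,0,0.148],
    [0,0,0.185],
    [0,0,0.222],
    [0,0,0.259],
    [0,0,0.296],
    [0,0,0.333],
    [0,0,0.37],
    [0,0,0.405],
    [0,0,0.405]
  ],
  "jaw": [1,1,1,1,1,1,1,1,1,1,1,1]
}}

```text
time_s: 14.58
eef_pos: [0.6242, -0.1616, 0.222]
ee_rot: [0.998, 0.07, -0.002, -0.001]
contact_force: [0.4, 0.1, -0.3]
finger_gap: 0.001
finger_force: 0.0
```

>>> {"fn": "jog_arm", "kwargs": {
  "linear": [
    [0,0,0],
    [0,0,0.1],
    [0,0,0.2],
    [0,0,0.3],
    [0,0,0.4],
    [0,0,0.46],
    [0,0,0.5],
    [0,0,0.5],
    [0,0,0.5]
  ],
  "turn": [
    [0,0,0],
    [0,0,0],
    [0,0,0],
    [0,0,0],
    [0,0,0],
    [0,0,0],
    [0,0,0],
    [0,0,0],
    [0,0,0]
  ],
  "jaw": [1,1,1,1,1,1,1,1,1]
}}

```text
time_s: 15.33
eef_pos: [0.6237, -0.1596, 0.0744]
ee_rot: [0.997, 0.074, -0.001, -0.0]
contact_force: [0.1, 0.2, 1.3]
finger_gap: -0.001
finger_force: 0.0
```

Run:
```python
from h import *
s=manip.read_state();print(s["time_s"],s["eef_pos"],tob(s["eef_pos"][:2]),s["ee_rot"],s["finger_gap"],s["contact_force"])
```

```text
15.3333 [ 0.62367584 -0.15959483  0.07440856] [ 0.03148827 -0.1827958 ] [ 9.97279591e-01  7.37083182e-02 -6.40551074e-04 -3.02776948e-04] -0.0011858585741478698 [0.09265646 0.16906364 1.32828501]
```

>>> {"fn": "jog_arm", "kwargs": {
  "linear": [
    [0.008,0,0.02],
    [0.008,0,0.04],
    [0.008,0,0.055],
    [0.008,0,0.065],
    [0.008,0,0.072],
    [0.008,0,0.075],
    [0.008,0,0.075]
  ],
  "turn": [
    [0,0,0],
    [0,0,0],
    [0,0,0],
    [0,0,0],
    [0,0,0],
    [0,0,0],
    [0,0,0]
  ],
  "jaw": [1,1,1,1,1,1,1]
}}

```text
time_s: 15.92
eef_pos: [0.628, -0.16, 0.0578]
ee_rot: [0.997, 0.074, 0.003, 0.001]
contact_force: [-7.4, 3.9, 28.0]
finger_gap: 0.002
finger_force: 13.9
```

Run:
```python
from h import *
for i in range(4):
    s=manip.read_state();print(s["time_s"],s["eef_pos"].round(4),tob(s["eef_pos"][:2]).round(4),s["ee_rot"].round(4),s["finger_gap"],s["contact_force"].round(1),s["torque"].round(2),s["finger_force"],s["joint_positions"].round(4));np.save(f"pics/w6.npy",manip.camera("wrist"))
np.save("pics/side6.npy",manip.camera("side"))
```

```text
15.9167 [ 0.628  -0.16    0.0578] [ 0.0357 -0.1838] [0.9973 0.0737 0.0027 0.0013] 0.0016418874320663127 [-7.4  3.9 28. ] [0.54 1.23 0.01] 13.86829387396574 [-0.3676  0.7208  1.3646  0.      1.0502  1.0557]
15.9667 [ 0.628  -0.16    0.0578] [ 0.0357 -0.1838] [0.9973 0.0736 0.0028 0.0013] 0.0016469685777933925 [-6.2  3.9 27.3] [ 0.59  1.32 -0.02] 14.005451523698866 [-3.6760e-01  7.2080e-01  1.3647e+00  1.0000e-04  1.0500e+00  1.0557e+00]
16.0167 [ 0.628  -0.16    0.0578] [ 0.0357 -0.1838] [0.9973 0.0737 0.0028 0.0013] 0.005924607106282918 [-8.   2.8 26.9] [0.64 1.23 0.01] 13.946753712370992 [-3.6760e-01  7.2070e-01  1.3647e+00  1.0000e-04  1.0499e+00  1.0557e+00]
16.0667 [ 0.628  -0.16    0.0578] [ 0.0357 -0.1838] [0.9973 0.0736 0.0028 0.0013] 0.004174783965253211 [-6.1  3.2 26.6] [0.57 1.24 0.05] 13.942354610189795 [-3.6760e-01  7.2070e-01  1.3647e+00  1.0000e-04  1.0499e+00  1.0557e+00]
```

>>> {"fn": "jog_arm", "kwargs": {
  "linear": [
    [0,0,-0.01],
    [0,0,-0.022],
    [0,0,-0.022]
  ],
  "turn": [
    [0,0,0],
    [0,0,0],
    [0,0,0]
  ],
  "jaw": [1,1,1]
}}

```text
time_s: 16.42
eef_pos: [0.6277, -0.1599, 0.061]
ee_rot: [0.997, 0.074, 0.002, 0.001]
contact_force: [3.0, -0.1, 3.8]
finger_gap: 0.002
finger_force: 1.8
```

>>> {"fn": "jog_arm", "kwargs": {
  "linear": [
    [0,0,-0.006],
    [0,0,-0.006],
    [0,0,-0.006]
  ],
  "turn": [
    [0,0,0],
    [0,0,0],
    [0,0,0]
  ],
  "jaw": [1,1,1]
}}

```text
time_s: 16.67
eef_pos: [0.6267, -0.1598, 0.0608]
ee_rot: [0.997, 0.073, 0.0, 0.0]
contact_force: [1.8, -0.9, 3.2]
finger_gap: 0.004
finger_force: 1.9
```

>>> {"fn": "jog_arm", "kwargs": {
  "linear": [
    [0,0,-0.01],
    [0,0,-0.01],
    [0,0,-0.01]
  ],
  "turn": [
    [0,0,0],
    [0,0,0],
    [0,0,0]
  ],
  "jaw": [1,1,1]
}}

```text
time_s: 16.92
eef_pos: [0.626, -0.1596, 0.0635]
ee_rot: [0.997, 0.074, -0.0, -0.0]
contact_force: [1.0, 1.0, 3.2]
finger_gap: 0.003
finger_force: 1.3
```

>>> {"fn": "jog_arm", "kwargs": {
  "linear": [
    [0,0,-0.02],
    [0,0,-0.02],
    [0,0,-0.02]
  ],
  "turn": [
    [0,0,0],
    [0,0,0],
    [0,0,0]
  ],
  "jaw": [1,1,1]
}}

```text
time_s: 17.17
eef_pos: [0.626, -0.1595, 0.0697]
ee_rot: [0.997, 0.074, -0.001, -0.0]
contact_force: [0.5, -0.2, -0.4]
finger_gap: 0.006
finger_force: 0.0
```

The force profile matches the button spring: about 3.8 N at 61 mm, 3.2 N at 61–63.5 mm, zero at 70 mm, with a hard stop at 57.8 mm. So the button went fully down and has come back up. I'll retreat and hand in.

>>> {"fn": "jog_arm", "kwargs": {
  "linear": [
    [0,0,-0.1],
    [0,0,-0.2],
    [0,0,-0.3],
    [0,0,-0.4],
    [0,0,-0.5],
    [0,0,-0.5],
    [0,0,-0.5],
    [0,0,-0.5]
  ],
  "turn": [
    [0,0,0],
    [0,0,0],
    [0,0,0],
    [0,0,0],
    [0,0,0],
    [0,0,0],
    [0,0,0],
    [0,0,0]
  ],
  "jaw": [1,1,1,1,1,1,1,1]
}}

```text
time_s: 17.83
eef_pos: [0.6257, -0.1594, 0.2186]
ee_rot: [0.997, 0.074, -0.001, -0.0]
contact_force: [-0.3, -0.0, -0.5]
finger_gap: 0.004
finger_force: 0.0
```

Run:
```python
from h import *
# numeric check: scraper / bin region unchanged vs first picture; then hand in
s=manip.read_state();print(s["time_s"],s["eef_pos"],s["contact_force"])
a=np.load("pics/scene0.npy").astype(int);b=manip.camera("scene").astype(int)
print("grip diff",np.abs(a-b)[172:198,345:362].mean(),"carton",np.abs(a-b)[185:232,465:516].mean(),"buttons",np.abs(a-b)[213:240,245:275].mean())
print(manip.close_job())
```

```text
17.8333 [ 0.62567785 -0.15937863  0.21859826] [-0.25984032 -0.00310427 -0.47150205]
grip diff 14.975113122171946 carton 5.363092754832429 buttons 6.016460905349795
the job is handed in; nothing more can be done
None
```

The job is handed in at 17.8 s, with no verdict shown: images show all five offcuts in the bin and the scraper upright on the bench; the larger button's full press and release is inferred from forces only (a hard stop about 6 mm higher than expected, then spring force falling to zero).

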